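# Refit the slide cutter on the wrap dispenser

## Task

Put the grey slide cutter back on the wrap dispenser: take the spice jar that stands in front of the open end of the sloping track out of the way and leave it upright on the table, enter the cutter's foot into the track at that open end, and slide it along gently until it meets the width stop. Then draw it back about a finger's width (15 mm) from the stop and let go. Leave everything else where it stands.

Things in the scene. Friction and masses are not known exactly. Their poses are not given: they have to be found in the camera images.
- cutter: The slide cutter, loose, grey plastic, about 0.12 kg, on its foot on the table. Origin: centre of the foot's underside; y lengthwise, z up. Foot 36 (x) by 64 (y) mm, 6 mm thick; neck 14 mm (x), up to z = 19 mm; deck 44 (x) by 64 (y) mm, z 19 to 28 mm. Same after a half turn about z: it goes in either way round.
- cutter_grip (a point): Middle of the cutter's finger grip, 47 mm above its origin: an upright block on the middle of the deck, 22 (x) by 30 (y) mm, from 28 to 63 mm above the foot's underside, to be grasped across either pair of faces.
- track: Lipped straight channel (C section), fixed, aluminium, 300 mm long, level lengthwise. Origin: mid-length, centre of its floor, 78 mm above the table. y along it, x up the slope, z square out of the floor, leaning 35 degrees (0.61 rad) from vertical toward the robot. Inside 39.5 mm wide; lips from z = 9.5 to 13.5 mm leave a 20 mm slot for the neck. The +y end is plugged; the -y end is open.
- track_mouth (a point): Open end of the track: centre of its floor at track y = -150 mm. Beyond it the mouth flares for 15 mm more (floor bent down, lips up, walls apart). With the foot in, the cutter's axes are parallel to the track's and its origin runs on the track's y line, x within 2 mm of it and z from 0 to 3.5 mm over the floor. The cutter stays where it is left in the track.
- dispenser: Fixed sheet-steel housing that carries the track: 300 mm long (y), base 125 mm deep (x), about 108 mm high at its back edge, with a paper roll inside. Origin: centre of its base on the table, straight below the track's origin; y as the track's. The table just in front of its middle (toward the robot) is free.
- stop: The width stop: grey plastic block with a thumb screw, fixed in the track somewhere in its far half, 20 mm long along the track, reaching 32 mm out from the track floor. Origin: on the table (z = 0), straight below its centre; y as the track's.
- stop_face (a point): Point on the stop's face that looks to the open end (track -y), on the track's centre line at floor height. The cutter touches this face when the cutter's origin is 32 mm (half its length) from this point.
- spice_a: The spice jar that stands upright in front of the track's open end, 46 mm across, 106 mm tall, 0.11 kg, lid 45 mm across from 85 to 106 mm. Origin: centre of its underside, z up.
- honey_jar: Bystander: round jar, 71 mm across, 110 mm tall, standing. Origin: centre of its underside.
- spice_b: Bystander: another spice jar, 44 mm across, 105 mm tall, standing. Origin: centre of its underside.
- clear_tape: Bystander: roll of wide tape lying flat, 94 mm across, 48 mm high. Origin: centre of its underside.

How it is judged:
On the way, in this order (a step that is already met when the one before it is completed fails the run):
1. the cutter's foot is in the track, past its open end (x of cutter in the frame of track between -0.005 and 0.005 m and z of cutter in the frame of track between -0.003 and 0.0055 m and angle between the z axis of cutter and the z axis of track, either way round below 0.12 rad and angle between the y axis of cutter and the y axis of track, either way round below 0.12 rad and y of cutter in the frame of track between -0.125 and -0.02 m), for 0.1 s.
2. the cutter meets the width stop (x of cutter in the frame of track between -0.005 and 0.005 m and z of cutter in the frame of track between -0.003 and 0.0055 m and angle between the z axis of cutter and the z axis of track, either way round below 0.12 rad and angle between the y axis of cutter and the y axis of track, either way round below 0.12 rad and distance between cutter and stop_face below 0.0348 m), for 0.05 s.
At the end, for the whole second after the job is handed in: The cutter sits in the track (foot under the lips, within 5 mm of the centre line and parallel within 0.12 rad), 7 to 26 mm short of the width stop, at rest; the spice jar from the open end stands upright (within 0.1 rad) on the table, at rest (x of cutter in the frame of track between -0.005 and 0.005 m and z of cutter in the frame of track between -0.003 and 0.0055 m and angle between the z axis of cutter and the z axis of track, either way round below 0.12 rad and angle between the y axis of cutter and the y axis of track, either way round below 0.12 rad and distance between cutter and stop_face between 0.039 and 0.058 m and linear speed of each of cutter, spice_a below 0.01 m/s and angle between spice_a's own z axis and vertical below 0.1 rad and height (world z) of spice_a below 0.005 m); the robot touches nothing.
It fails at once if the cutter is pressed on the stop with more than 45 N (contact force between cutter and stop above 45 N).
It fails at once if the spice jar is tipped over (angle between spice_a's own z axis and vertical above 0.7 rad).
It fails at once if a bystander is moved more than 30 mm (distance of any of honey_jar, spice_b, clear_tape from where it was at the start of the episode above 0.03 m).
It also fails if it takes over 69 s, if anything falls off the work surface, if the arm or the gripper's body presses on something with over 40 N, if the wrist force passes 120 N, or if a joint passes its speed limit or range.

## Robot

A 6-joint arm with a two-finger parallel gripper is mounted at the origin on a cart in front of the work surface, level with it; the furniture and walls round the work are solid. World frame = base frame: x ahead of the robot, y to its left, z up, the work surface at z = 0. Lengths are in m, angles in rad, forces in N, time in s.
With the tool pointing down it reaches from about 0.25 to 0.725 m from the base axis. Payload 4 kg.
Tool frame: the origin (TCP) lies midway between the tips of the shut fingers; the grasp point (between the pads) lies 19 mm behind it; z points along the fingers, y is the line along which they close (so a half turn about z gives the same grasp; the last joint's range is limited). The gripper opens to 85 mm and grips with 20 to 120 N. Pads are 22 mm wide; open, the fingers measure 114 mm over their backs; the gripper's body (76 mm by 85 mm) begins 54 mm behind the grasp point. The pads swing forward as they close: fully open they stand 13 mm farther back than shut.
Start: joints at [-1.113, 0.241, 0.005, 1.335, 0, 1.571], TCP at [0.221, -0.449, 0.231] pointing down, gripper open.
Joint ranges: [-2.72, 2.72], [-1.05, 1.87], [-1.09, 1.28], [-1.99, 2.15], [-1.42, 1.44], [-3.14, 3.14]. Speed limits (rad/s): [2.79, 2.79, 3.14, 3.14, 3.14, 3.14].

## Interface

Orientations are given as a unit quaternion [x, y, z, w].
In Python, from workcell import bot gives the robot as it stands. The module is installed in compiled form; this text tells all that it offers.
- The arm moves only by the tool drive_tool, never from a script. Its arguments are lists of equal length, an entry for each row: "slide": the shift along the tool's x, y, z scaled (see below), a list of three; "rotation": the turn, a rotation vector about the tool's x, y, z scaled (see below), a list of three. A call has exactly 8 rows; each row is the pose to reach, as a shift and turn from the pose commanded when the call began, along the tool's axes at that moment; what a row does not reach only later rows make up. The controller multiplies each number of a shift by 250 mm and each number of a turn by 0.5 rad. A row lasts 1/8 s, in which the tool goes at most 62.5 mm and 10.7 degrees, less where a joint would pass 70% of its speed; a pose out of reach is approached as far as the arm can. A call with a number of a shift or a turn outside -1 to 1 is refused whole. A call with a gripper value outside its range is refused whole. "gripper" is the opening, from 0 (shut) to 1 (fully open), set as the call begins (left out, the last holds). The fingers move at their own pace and stop on an object; the grip force is fixed at half the most. Time passes only in rows, so rows that repeat a pose let the fingers close, or fill a call up. It gives the time, the measured TCP pose, the force, the opening and the grip force at its end, in the units of the state.
- bot.get_obs(): the state, without advancing time (a new reading comes with each control period).
- bot.camera(name): name is "side" or "top"; returns a dict with "image" (420x560x3 uint8, red, green, blue), "z_map" (420x560 float32, m along the optical axis (not along the pixel's ray), 0 where there is no reading), "camera_matrix" (3x3 intrinsics, pixels), "k1" (the pictures are not rectified: a ray, as slopes to the right and down, at radius r is drawn at 1 + k1 r^2 times it, then the intrinsics apply), "xyz" and "orientation" of the camera in the world. Camera axes: x right, y up, looking along -z (the intrinsics and any distortion apply to the point x, -y, -z); pixel columns grow to the right and rows downward; lengths in m; the calibration is good to about 2 mm. A picture is of the moment at which its call begins.
- bot.job_done(): hands the job in; it is judged then, once.
The state is a dict: "clock": time; "joint_pos": joint angles; "joint_vel": joint speeds; "tau": joint torques, N m; "eef_pos": TCP position; "tool_rot": TCP orientation; "ft_force": force on the tool from outside, world axes, zero at the start; "ft_torque": the same for the moment, N m; "grip_width": finger opening in m; "grasp_force": force on a finger pad.
Only numpy, scipy, OpenCV 4.12 (cv2) and the standard library are available. Lean on these libraries where they do the work, as an engineer would, in place of code of your own. Each camera call takes 0.05 s, during which the arm holds its last target. There are 200 camera calls.

## Working session

There is one attempt and no reset: what is moved stays moved. The work goes in short steps, Python scripts to look and compute and a tool call to move; the robot and the scene stay as the last step left them, time stands still between calls to the robot, and variables do not carry over. Pictures are saved under pics/ and viewed, at most 10 in all, crops included, and the job is handed in when it is done.

Besides the shell and the picture viewer there is one more tool, called as name(argument=value, ...) on one line, values as JSON. drive_tool: Moves the arm, as the interface text tells. Shifts and turns lie within -1 to 1; 1 stands for 250 mm of shift or 0.5 rad of turn. Its arguments: {"type":"object","properties":{"slide":{"type":"array","items":{"type":"array","items":{"type":"number"}}},"rotation":{"type":"array","items":{"type":"array","items":{"type":"number"}}},"gripper":{"type":"number"}},"required":["slide","rotation"]}

```bash
mkdir -p pics; cat > h.py <<'E'
import numpy as np, cv2
from scipy.spatial.transform import Rotation as R
from workcell import bot
def cloud(c):
    K=np.array(c["camera_matrix"]);h,w=c["z_map"].shape
    v,u=np.mgrid[:h,:w].astype(float)
    xd=(u-K[0,2])/K[0,0];yd=(v-K[1,2])/K[1,1]
    x,y=xd.copy(),yd.copy()
    for _ in range(10):
        f=1+c["k1"]*(x*x+y*y);x,y=xd/f,yd/f
    d=np.stack([x,-y,-np.ones_like(x)],-1)
    Rm=R.from_quat(c["orientation"]).as_matrix()
    ray=d@Rm.T
    return ray*c["z_map"][...,None]+np.array(c["xyz"]),ray
def grab(n):
    c=bot.camera(n);P,r=cloud(c);return c,P,r
E
python3 - <<'E'
from h import *
ims=[]
for n in("top","side"):
    c,P,r=grab(n);np.savez(n+"0.npz",im=c["image"],P=P,ray=r,z=c["z_map"],xyz=c["xyz"])
    cv2.imwrite(f"pics/{n}0.png",c["image"][...,::-1]);print(n,c["xyz"],c["orientation"],c["camera_matrix"],c["k1"],(c["z_map"]>0).mean())
o=bot.get_obs();print(o)
E
```

```text
top [ 0.42306786 -0.03390279  1.2655927 ] [ 0.03824477 -0.03968847 -0.69954996  0.71245492] [[439.72217626   0.         277.33132334]
 [  0.         439.72217626 211.10107067]
 [  0.           0.           1.        ]] -0.12007225541123638 0.9959863945578231
side [0.17189121 0.89585068 0.86814235] [-0.0847329   0.43475046  0.88075205 -0.16759536] [[475.11911121   0.         274.89661441]
 [  0.         475.11911121 201.43363867]
 [  0.           0.           1.        ]] -0.0614547418398926 0.9960714285714286
{'clock': 0.1, 'joint_pos': array([-1.11299208e+00,  2.41336083e-01,  3.89524009e-03,  1.33522097e+00,
        2.03173757e-05,  1.57077408e+00]), 'joint_vel': array([-0.00011693, -0.00103442,  0.0011611 ,  0.00127695, -0.00160772,
        0.00013234]), 'tau': array([ 2.21805785e-04, -3.73137403e+01,  2.53009665e+01,  1.08523102e-02,
        4.25696317e-05, -1.16744945e-05]), 'eef_pos': array([ 0.22074935, -0.44801068,  0.23051662]), 'tool_rot': array([ 9.73913153e-01,  2.26919148e-01, -2.01743427e-04, -9.10720853e-04]), 'ft_force': array([-0.25706141, -1.03689999, -0.36298774]), 'ft_torque': array([0.02651165, 0.06148383, 0.01034778]), 'grasp_force': 0.0, 'grip_width': 0.0860107944748574}
```

View pics/top0.png

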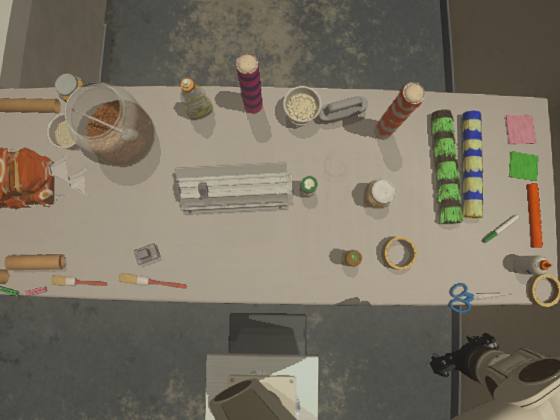

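View pics/side0.png

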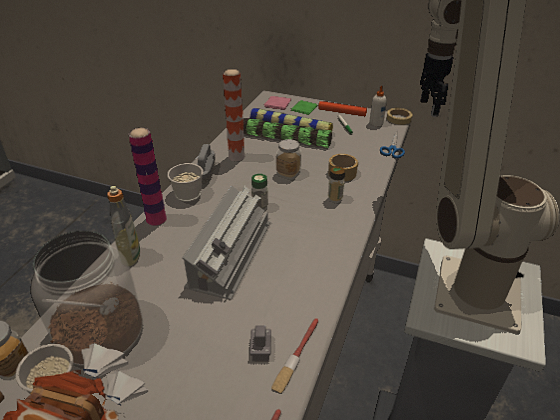

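The top view shows the cutter at about (147,254), the dispenser from (178,188) to (292,188) with the stop near (203,188), and spice_a at (309,185). In the side view they are at (260,343), (228,245) and (259,185). Next I measure with the depth map.

```bash
python3 - <<'E'
from h import *
D={n:np.load(n+"0.npz") for n in("top","side")}
for n in D:
    P=D[n]["P"];im=D[n]["im"]
    tab=P[(abs(P[...,2])<.02)&(P[...,0]>.25)&(P[...,0]<.6)&(abs(P[...,1])<.4)];print(n,"table z",np.median(tab[:,2]))
T=D["top"]["P"];S=D["side"]["P"]
def at(P,v,u):return P[v,u].round(3)
print("approx cutter",at(T,254,147),at(S,335,260),"spice",at(T,185,309),at(S,180,259),"stop",at(T,188,203),"ends",at(T,188,180),at(T,188,290))
def box(P,c,r,zlo,zhi):
    m=(np.hypot(P[...,0]-c[0],P[...,1]-c[1])<r)&(P[...,2]>zlo)&(P[...,2]<zhi);return P[m]
for nm,(v,u),r in(("cutter",(254,147),.06),("spice",(185,309),.035)):
    c=T[v,u,:2]
    for n,P in(("top",T),("side",S)):
        for lo,hi in((.015,.04),(.05,.075),(.095,.12)):
            q=box(P,c,r,lo,hi)
            if len(q)>6:
                rect=cv2.minAreaRect((q[:,:2]*1000).astype(np.float32))
                print(nm,n,lo,hi,len(q),"z",np.median(q[:,2]).round(4),np.percentile(q[:,2],95).round(4),"rect",np.round(rect[0],1),np.round(rect[1],1),round(rect[2],1))
# bystanders/all blobs over 30mm
P=T;m=((P[...,2]>.03)&(P[...,2]<.35)&(P[...,0]>.15)&(P[...,0]<.75)&(abs(P[...,1])<.75)).astype(np.uint8)
k,l,st,ce=cv2.connectedComponentsWithStats(m)
for i in range(1,k):
    if st[i,4]>25:
        q=P[l==i];print(st[i],"xy",q[:,:2].min(0).round(3),q[:,:2].max(0).round(3),"zmax",q[:,2].max().round(3))
for n,(a,b,c_,d) in(("top",(145,220,165,325)),("side",(175,310,175,285))):
    im=D[n]["im"][a:b,c_:d];s=4.5 if n=="top" else 4.4
    cv2.imwrite(f"pics/{n}1.png",cv2.resize(im,None,fx=s,fy=s,interpolation=cv2.INTER_CUBIC)[...,::-1])
E
```

```text
top table z 0.00012649512206630575
side table z -0.0016901302548522068
approx cutter [0.431 0.322 0.061] [0.425 0.348 0.063] spice [ 0.624 -0.119  0.104] [ 0.621 -0.107  0.104] stop [0.61  0.165 0.109] ends [0.613 0.233 0.08 ] [ 0.621 -0.069  0.067]
cutter top 0.015 0.04 246 z 0.028 0.0327 rect [431.7 336.2] [44.3 64.4] 22.9
cutter top 0.05 0.075 93 z 0.0627 0.0672 rect [431.3 336.1] [22.8 30. ] 22.2
cutter side 0.015 0.04 390 z 0.0265 0.032 rect [430.4 337.8] [42.2 65.4] 22.0
cutter side 0.05 0.075 156 z 0.0611 0.0639 rect [430.9 337.4] [23.1 30.5] 23.8
spice top 0.015 0.04 22 z 0.0245 0.0378 rect [ 611.3 -110.7] [42.2 14.8] 60.6
spice top 0.05 0.075 33 z 0.0641 0.0745 rect [ 614.8 -112.1] [47.5 22.6] 61.4
spice top 0.095 0.12 230 z 0.1056 0.1097 rect [ 625.2 -118.6] [44. 44.] 48.0
spice side 0.015 0.04 71 z 0.0284 0.0387 rect [ 610.9 -106.5] [36.4 14.3] 51.4
spice side 0.05 0.075 104 z 0.0641 0.0737 rect [ 621.2 -104.7] [46.2 24.3] 22.7
spice side 0.095 0.12 154 z 0.1032 0.1063 rect [ 626.6 -115.9] [43.  48.5] 22.5
[  49  122  102   43 2179] xy [0.684 0.337] [0.75  0.623] zmax 0.24
[... 317 characters left out ...]
02 -0.14 ] [ 0.648 -0.096] zmax 0.113
[364 179  32  30 747] xy [ 0.574 -0.35 ] [ 0.645 -0.279] zmax 0.118
[181 204 107   7 220] xy [ 0.557 -0.062] [0.58  0.237] zmax 0.045
[383 236  34  34 373] xy [ 0.402 -0.427] [ 0.494 -0.334] zmax 0.056
[135 248  17  12 125] xy [0.416 0.319] [0.448 0.366] zmax 0.069
[342 250  20  17 269] xy [ 0.41  -0.259] [ 0.453 -0.217] zmax 0.112
[  6 254  55  16 685] xy [0.375 0.587] [0.424 0.75 ] zmax 0.049
[518 256  24  19 307] xy [ 0.39 -0.75] [ 0.44  -0.734] zmax 0.13
[466 333  33  17 254] xy [ 0.238 -0.511] [ 0.265 -0.465] zmax 0.349
[429 350  30  27 477] xy [ 0.179 -0.429] [ 0.234 -0.375] zmax 0.35
[258 380   9  13  56] xy [ 0.15  -0.018] [0.157 0.002] zmax 0.35
```

View pics/top1.png

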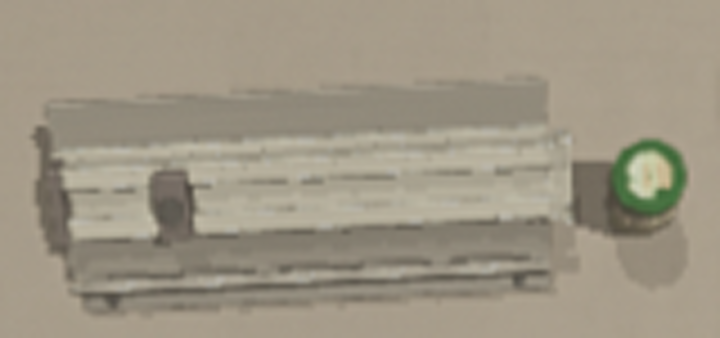

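View pics/side1.png

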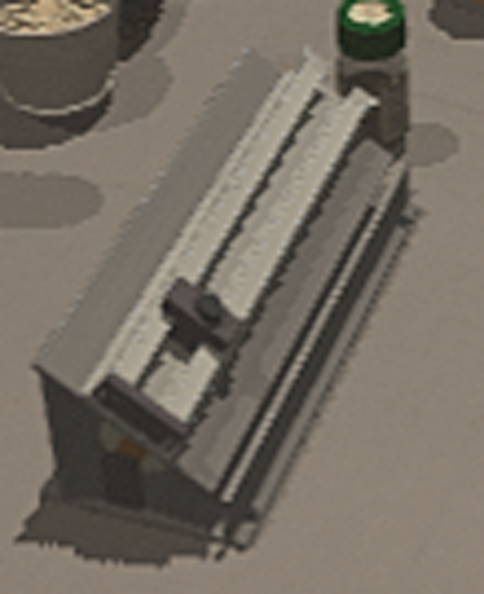

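The top crop shows the stop at about (170,205), the track mouth's right end near x=570, and the jar lid at (648,178). The side crop shows both lips, the slot between them, and the stop near (195,310). Now I fit the track, the stop face and the cutter yaw.

```bash
cat >> h.py <<'E'
def plan(pos,Rt,o=None):
    o=o or bot.get_obs();R0=R.from_quat(o["tool_rot"])
    s=R0.inv().apply(np.array(pos)-o["eef_pos"])/.25
    r=(R0.inv()*Rt).as_rotvec()/.5
    print("slide",s.round(4),"rot",r.round(4),"t",round(o["clock"],2),"pos",o["eef_pos"].round(4))
    return s,r
def frame(z,y): # tool frame from z axis and approx y
    z=np.array(z,float);z/=np.linalg.norm(z);y=np.array(y,float);y-=z*(y@z);y/=np.linalg.norm(y)
    return R.from_matrix(np.stack([np.cross(y,z),y,z],1))
E
python3 - <<'E'
from h import *
D={n:np.load(n+"0.npz") for n in("top","side")}
# cutter yaw
for n in D:
    P=D[n]["P"];c=(.431,.337)
    for lo,hi in((.015,.04),(.05,.075)):
        q=P[(np.hypot(P[...,0]-c[0],P[...,1]-c[1])<.06)&(P[...,2]>lo)&(P[...,2]<hi)]
        b=cv2.boxPoints(cv2.minAreaRect((q[:,:2]*1000).astype(np.float32)));e=[b[1]-b[0],b[2]-b[1]];L=max(e,key=np.linalg.norm)
        print(n,"long axis yaw deg",np.degrees(np.arctan2(L[1],L[0])).round(1)%180)
t=np.radians(35)
for n in D:
    P=D[n]["P"];im=D[n]["im"].astype(int)
    m=(P[...,0]>.57)&(P[...,0]<.67)&(P[...,1]>-.06)&(P[...,1]<.22)&(P[...,2]>.06)&(P[...,2]<.115)&(im.sum(-1)>400)
    q=P[m];best=0;rng=np.random.default_rng(0)
    for _ in range(400):
        a=q[rng.choice(len(q),3,False)];nn=np.cross(a[1]-a[0],a[2]-a[0]);L=np.linalg.norm(nn)
        if L<1e-5: continue
        nn/=L;nn*=np.sign(nn[2]);
        if abs(np.degrees(np.arccos(nn[2]))-35)>5: continue
        k=abs((q-a[0])@nn)<.0015
        if k.sum()>best:best=k.sum();K=k
    for _ in range(3):
        c=q[K].mean(0);nn=np.linalg.svd(q[K]-c,full_matrices=False)[2][2];nn*=np.sign(nn[2]);K=abs((q-c)@nn)<.002
    print(n,len(q),K.sum(),"tilt",np.degrees(np.arccos(nn[2])).round(2),"yaw(n)",np.degrees(np.arctan2(-nn[1],-nn[0])).round(2))
    # yaw from footprint edges: lines of lip plane edges per y slice
    for yaw in[None]:
        q2=q[K];ys=np.arange(-.05,.21,.02);lo=[];hi=[]
        for y in ys:
            s=q2[abs(q2[:,1]-y)<.01];lo.append(s[:,0].min());hi.append(s[:,0].max())
        f1=np.polyfit(ys,lo,1);f2=np.polyfit(ys,hi,1);print(" edge slopes",f1.round(4),f2.round(4),"mid slope deg",np.degrees(np.arctan(-(f1[0]+f2[0])/2)).round(2))
    yw=np.arctan(-(f1[0]+f2[0])/2)
    yd=np.array([-np.sin(yw),np.cos(yw),0]);h=np.array([np.cos(yw),np.sin(yw),0])
    zd=-np.sin(t)*h+np.array([0,0,np.cos(t)]);xd=np.cross(yd,zd)
    A=np.stack([xd,yd,zd],1);c0=np.array([.617,.085,.078])
    L=(P.reshape(-1,3)-c0)@A
    M=(abs(L[:,0])<.045)&(abs(L[:,1])<.18)&(abs(L[:,2])<.05);L=L[M]
    g=L[(abs(L[:,1]+.06)<.07)]
    print(" x-profile (median z by x mm):",[(x,round(1000*np.median(g[abs(g[:,0]*1000-x)<1.5][:,2]),1)) for x in range(-36,37,3) if (abs(g[:,0]*1000-x)<1.5).sum()>3])
    st=L[(L[:,2]>.022)&(L[:,2]<.04)&(L[:,1]>0)&(L[:,1]<.13)&(abs(L[:,0])<.02)]
    print(" stop y range",len(st),np.percentile(st[:,1],[0,3,50,97,100]).round(4),"z",np.percentile(st[:,2],[50,90]).round(4),"x",st[:,0].min().round(4),st[:,0].max().round(4))
    mo=L[(abs(L[:,0])<.02)&(L[:,2]>.005)&(L[:,2]<.03)];print(" lips y range",mo[:,1].min().round(4),mo[:,1].max().round(4))
    for y in(-.165,-.155,-.145,-.13,-.1): 
        g=L[abs(L[:,1]-y)<.004];print("  y",y,[(x,round(1000*np.median(g[abs(g[:,0]*1000-x)<2][:,2]),1)) for x in range(-32,33,4) if (abs(g[:,0]*1000-x)<2).sum()>1])
    bk=P[(P[...,2]>.1)&(P[...,0]>.64)&(P[...,0]<.7)&(P[...,1]>-.07)&(P[...,1]<.24)];print(" housing y",np.percentile(bk[:,1],[1,99]).round(4),"x",np.polyfit(bk[:,1],bk[:,0],1).round(4))
E
```

```text
top long axis yaw deg 112.9
top long axis yaw deg 112.2
side long axis yaw deg 112.0
side long axis yaw deg 113.8
top 2618 879 tilt 31.01 yaw(n) 4.89
 edge slopes [-0.0218  0.6158] [-0.0078  0.6694] mid slope deg 0.85
 x-profile (median z by x mm): [(-36, np.float64(-8.9)), (-33, np.float64(-9.1)), (-30, np.float64(-8.3)), (-27, np.float64(-8.3)), (-24, np.float64(-9.1)), (-18, np.float64(9.7)), (-15, np.float64(8.8)), (-12, np.float64(8.6)), (-9, np.float64(7.6)), (-6, np.float64(4.8)), (-3, np.float64(-3.0)), (0, np.float64(-4.4)), (3, np.float64(-5.1)), (6, np.float64(-4.8)), (9, np.float64(-4.7)), (12, np.float64(-5.4)), (15, np.float64(10.5)), (18, np.float64(9.0)), (21, np.float64(8.1)), (24, np.float64(8.5)), (27, np.float64(7.8)), (30, np.float64(3.6)), (33, np.float64(-2.6)), (36, np.float64(-6.1))]
 stop y range 98 [0.0712 0.0719 0.0815 0.0911 0.0917] z [0.0261 0.0319] x -0.0197 0.0198
 lips y range -0.1565 0.1549
  y -0.165 []
  y -0.155 [(-16, np.float64(6.3)), (-12, np.float64(2.7)), (-8, np.float64(5.8)), (-4, np.float64(-9.3)), (0, np.float64(-9.7)), (4, np.float64(-10
[... 2485 characters left out ...]
), (-16, np.float64(8.1)), (-12, np.float64(8.1)), (-8, np.float64(7.8)), (-4, np.float64(-4.3)), (4, np.float64(-2.9)), (8, np.float64(-5.1)), (12, np.float64(-5.9)), (16, np.float64(8.5)), (20, np.float64(7.6)), (24, np.float64(8.0)), (28, np.float64(2.0)), (32, np.float64(-5.8))]
  y -0.1 [(-32, np.float64(-10.3)), (-28, np.float64(-10.0)), (-24, np.float64(-5.0)), (-16, np.float64(10.3)), (-12, np.float64(7.3)), (-8, np.float64(2.6)), (-4, np.float64(-5.3)), (0, np.float64(-5.1)), (4, np.float64(-4.0)), (8, np.float64(-2.3)), (16, np.float64(9.2)), (20, np.float64(7.6)), (24, np.float64(7.4)), (28, np.float64(5.9)), (32, np.float64(-5.5))]
 housing y [-0.0596  0.2382] x [-0.0545  0.6716]
```

drive_tool(slide=[[0.1,-0.03,0],[0.25,-0.06,0],[0.4,-0.1,0],[0.55,-0.13,0],[0.7,-0.16,0],[0.85,-0.2,0],[0.96,-0.22,0],[1,-0.23,0]], rotation=[[0,0,-0.1],[0,0,-0.25],[0,0,-0.4],[0,0,-0.55],[0,0,-0.7],[0,0,-0.85],[0,0,-0.96],[0,0,-1]], gripper=1)

```text
clock: 1.1
eef_pos: [0.4205, -0.2854, 0.2308]
tool_rot: [0.887, 0.462, -0.0, -0.0]
ft_force: [0.2, -0.3, 0.2]
grip_width: 0.0855
grasp_force: 0.0
```

```bash
python3 - <<'E'
from h import *
plan([.626,-.117,.2],frame([0,0,-1],[1,-.1,0]))
# refine track: slot edges (dark-low band between lips) in both views
t=np.radians(35)
D={n:np.load(n+"0.npz") for n in("top","side")}
for n in D:
    P=D[n]["P"].reshape(-1,3)
    res=[]
    yw=np.radians(3)
    for it in range(3):
        yd=np.array([-np.sin(yw),np.cos(yw),0]);h=np.array([np.cos(yw),np.sin(yw),0])
        zd=-np.sin(t)*h+np.array([0,0,np.cos(t)]);xd=np.cross(yd,zd);A=np.stack([xd,yd,zd],1);c0=np.array([.622,.087,.077])
        L=(P-c0)@A;L=L[(abs(L[:,0])<.04)&(abs(L[:,2])<.03)];pts=[]
        for y in np.arange(-.13,.06,.01):
            g=L[abs(L[:,1]-y)<.006]
            lo=g[(abs(g[:,0])<.019)&(g[:,2]<.0055)]; hi=g[(g[:,2]>.0085)&(g[:,2]<.018)]
            if len(lo)<4 or len(hi)<4: continue
            pts.append((y,(np.percentile(lo[:,0],8)+np.percentile(lo[:,0],92))/2,(hi[:,0].min()+hi[:,0].max())/2,np.median(lo[:,2]),np.median(hi[:,2])))
        p=np.array(pts);k=np.polyfit(p[:,0],p[:,1],1)[0];k2=np.polyfit(p[:,0],p[:,2],1)[0]
        if it<2: yw-=(k+k2)/2/np.cos(t)   # dx per dy ~ yaw
    print(n,"yaw",np.degrees(yw).round(2),"k",k.round(4),k2.round(4),"slot x",p[:,1].mean().round(4),"lips x",p[:,2].mean().round(4),"zfloor",np.median(p[:,3]).round(4),"zlip",np.median(p[:,4]).round(4),"z slope",np.polyfit(p[:,0],p[:,4],1)[0].round(4))
E
```

```text
slide [1.023  0.2875 0.1225] rot [-2.2000e-03 -3.0000e-04 -1.0215e+00] t 1.1 pos [ 0.4205 -0.2854  0.2308]
top yaw 3.91 k 0.0005 -0.0005 slot x -0.0047 lips x 0.0015 zfloor 0.0008 zlip 0.0142 z slope 0.0009
side yaw 3.72 k 0.0041 -0.0041 slot x -0.0008 lips x 0.001 zfloor -0.0018 zlip 0.0121 z slope 0.0019
```

drive_tool(slide=[[0.1,0.03,0],[0.25,0.07,0],[0.4,0.11,0],[0.55,0.15,0],[0.7,0.2,0],[0.85,0.24,0],[0.96,0.28,0],[1,0.288,0.04]], rotation=[[0,0,-0.1],[0,0,-0.25],[0,0,-0.4],[0,0,-0.55],[0,0,-0.7],[0,0,-0.85],[0,0,-0.96],[0,0,-1]])

```text
clock: 2.1
eef_pos: [0.6236, -0.1232, 0.221]
tool_rot: [0.746, 0.666, 0.0, 0.0]
ft_force: [-0.4, -0.1, -0.5]
grip_width: 0.0853
grasp_force: 0.0
```

```bash
python3 - <<'E'
from h import *
plan([.626,-.117,.065],frame([0,0,-1],[1,-.1,0]))
E
```

```text
slide [0.026  0.0063 0.6239] rot [ 0.0017  0.0009 -0.0248] t 2.1 pos [ 0.6236 -0.1232  0.221 ]
```

drive_tool(slide=[[0.026,0.006,0.05],[0.026,0.006,0.15],[0.026,0.006,0.25],[0.026,0.006,0.35],[0.026,0.006,0.45],[0.026,0.006,0.54],[0.026,0.006,0.6],[0.026,0.006,0.62]], rotation=[[0,0,0],[0,0,-0.02],[0,0,-0.02],[0,0,-0.02],[0,0,-0.02],[0,0,-0.02],[0,0,-0.02],[0,0,-0.02]])

```text
clock: 3.1
eef_pos: [0.6233, -0.1175, 0.065]
tool_rot: [0.743, 0.669, -0.001, -0.001]
ft_force: [-0.6, 0.8, 0.7]
grip_width: 0.0856
grasp_force: 0.0
```

drive_tool(slide=[[0,0,0],[0,0,0],[0,0,0],[0,0,0],[0,0,0],[0,0,0],[0,0,0],[0,0,0]], rotation=[[0,0,0],[0,0,0],[0,0,0],[0,0,0],[0,0,0],[0,0,0],[0,0,0],[0,0,0]], gripper=0)

```text
clock: 4.1
eef_pos: [0.626, -0.1173, 0.0677]
tool_rot: [0.743, 0.67, 0.001, 0.001]
ft_force: [0.6, -0.5, 6.0]
grip_width: 0.0442
grasp_force: 61.3
```

drive_tool(slide=[[0,0,-0.06],[0,0,-0.15],[0,0,-0.24],[-0.01,-0.12,-0.26],[-0.03,-0.3,-0.26],[-0.05,-0.48,-0.26],[-0.065,-0.64,-0.26],[-0.07,-0.7,-0.26]], rotation=[[0,0,0],[0,0,0],[0,0,0],[0,0,0],[0,0,0],[0,0,0],[0,0,0],[0,0,0]])

```text
clock: 5.1
eef_pos: [0.4462, -0.1162, 0.1314]
tool_rot: [0.743, 0.67, -0.001, -0.001]
ft_force: [0.9, -0.5, -1.0]
grip_width: 0.0442
grasp_force: 61.5
```

drive_tool(slide=[[0,0,0],[0,0,0.06],[0,0,0.12],[0,0,0.17],[0,0,0.2],[0,0,0.22],[0,0,0.23],[0,0,0.23]], rotation=[[0,0,0],[0,0,0],[0,0,0],[0,0,0],[0,0,0],[0,0,0],[0,0,0],[0,0,0]])

```text
clock: 6.1
eef_pos: [0.449, -0.1166, 0.0739]
tool_rot: [0.743, 0.67, 0.0, 0.0]
ft_force: [-0.6, -0.2, -0.6]
grip_width: 0.0445
grasp_force: 61.5
```

drive_tool(slide=[[0,0,0.006],[0,0,0.012],[0,0,0.018],[0,0,0.022],[0,0,0.026],[0,0,0.028],[0,0,0.028],[0,0,0.028]], rotation=[[0,0,0],[0,0,0],[0,0,0],[0,0,0],[0,0,0],[0,0,0],[0,0,0],[0,0,0]])

```text
clock: 7.1
eef_pos: [0.449, -0.1165, 0.0676]
tool_rot: [0.743, 0.67, 0.0, 0.0]
ft_force: [-1.5, 1.0, 5.9]
grip_width: 0.0437
grasp_force: 62.1
```

drive_tool(slide=[[0,0,0],[0,0,0],[0,0,0],[0,0,0],[0,0,0],[0,0,0],[0,0,-0.05],[0,0,-0.15]], rotation=[[0,0,0],[0,0,0],[0,0,0],[0,0,0],[0,0,0],[0,0,0],[0,0,0],[0,0,0]], gripper=1)

```text
clock: 8.1
eef_pos: [0.4481, -0.1163, 0.1045]
tool_rot: [0.743, 0.67, -0.001, -0.001]
ft_force: [0.4, -0.3, 0.2]
grip_width: 0.0854
grasp_force: 0.0
```

```bash
python3 - <<'E'
from h import *
a=np.radians(112.7-90) # cutter x yaw (closing)
plan([.4310,.3370,.16],frame([0,0,-1],[np.cos(a),np.sin(a),0]))
E
```

```text
slide [ 1.7967 -0.255  -0.2207] rot [-0.0041 -0.0017 -0.9985] t 8.1 pos [ 0.4481 -0.1163  0.1045]
```

drive_tool(slide=[[0,0,-0.12],[0,0,-0.3],[0.15,0,-0.36],[0.35,-0.05,-0.36],[0.55,-0.09,-0.36],[0.75,-0.12,-0.36],[0.9,-0.13,-0.36],[1,-0.14,-0.36]], rotation=[[0,0,0],[0,0,0],[0,0,-0.1],[0,0,-0.2],[0,0,-0.3],[0,0,-0.4],[0,0,-0.5],[0,0,-0.6]])

```text
clock: 9.1
eef_pos: [0.4398, 0.1376, 0.1954]
tool_rot: [0.633, 0.774, 0.001, 0.0]
ft_force: [-0.3, -0.6, -0.1]
grip_width: 0.0849
grasp_force: 0.0
```

```bash
python3 - <<'E'
from h import *
a=np.radians(112.7-90)
plan([.4310,.3370,.12],frame([0,0,-1],[np.cos(a),np.sin(a),0]))
c,P,r=grab("top")
q=P[(np.hypot(P[...,0]-.449,P[...,1]+.117)<.06)&(P[...,2]>.095)&(P[...,2]<.12)]
print("jar",len(q),q.mean(0) if len(q) else"")
E
```

```text
slide [0.7884 0.1239 0.3019] rot [ 3.100e-03 -2.000e-04 -3.913e-01] t 9.1 pos [0.4398 0.1376 0.1954]
jar 239 [ 0.44922913 -0.11763236  0.10560255]
```

Jar stands upright at (0.449, -0.118). Go to the cutter.

drive_tool(slide=[[0.1,0.02,0],[0.25,0.04,0],[0.4,0.06,0.05],[0.55,0.09,0.12],[0.68,0.11,0.2],[0.76,0.12,0.26],[0.788,0.124,0.3],[0.788,0.124,0.3]], rotation=[[0,0,-0.05],[0,0,-0.12],[0,0,-0.2],[0,0,-0.28],[0,0,-0.35],[0,0,-0.39],[0,0,-0.39],[0,0,-0.39]])

```text
clock: 10.15
eef_pos: [0.4313, 0.3342, 0.1187]
tool_rot: [0.556, 0.831, -0.001, -0.0]
ft_force: [-0.2, 0.5, -0.7]
grip_width: 0.0855
grasp_force: 0.0
```

```bash
python3 - <<'E'
from h import *
a=np.radians(112.7-90)
plan([.4310,.3370,.034],frame([0,0,-1],[np.cos(a),np.sin(a),0]))
E
```

```text
slide [0.011  0.0039 0.3387] rot [-0.0035  0.0019 -0.0093] t 10.15 pos [0.4313 0.3342 0.1187]
```

drive_tool(slide=[[0.011,0.004,0.04],[0.011,0.004,0.1],[0.011,0.004,0.16],[0.011,0.004,0.22],[0.011,0.004,0.28],[0.011,0.004,0.32],[0.011,0.004,0.335],[0.011,0.004,0.338]], rotation=[[0,0,-0.01],[0,0,-0.01],[0,0,-0.01],[0,0,-0.01],[0,0,-0.01],[0,0,-0.01],[0,0,-0.01],[0,0,-0.01]])

```text
clock: 11.15
eef_pos: [0.4316, 0.338, 0.0347]
tool_rot: [0.554, 0.833, -0.0, 0.0]
ft_force: [0.1, -0.1, 0.5]
grip_width: 0.0853
grasp_force: 0.0
```

drive_tool(slide=[[0,0,0],[0,0,0],[0,0,0],[0,0,0],[0,0,0],[0,0,0],[0,0,0],[0,0,0]], rotation=[[0,0,0],[0,0,0],[0,0,0],[0,0,0],[0,0,0],[0,0,0],[0,0,0],[0,0,0]], gripper=0)

```text
clock: 12.15
eef_pos: [0.4315, 0.338, 0.035]
tool_rot: [0.554, 0.833, 0.0, -0.0]
ft_force: [-1.5, 0.7, 2.6]
grip_width: 0.0209
grasp_force: 63.6
```

```bash
cat >> h.py <<'E'
yw=np.radians(3.8);t=np.radians(35)
yd=np.array([-np.sin(yw),np.cos(yw),0]);hd=np.array([np.cos(yw),np.sin(yw),0])
zd=-np.sin(t)*hd+np.array([0,0,np.cos(t)]);xd=np.cross(yd,zd);A=np.stack([xd,yd,zd],1)
T0=np.array([.6225,.087,.0775]);RT=frame(-zd,xd)
def tcp(x,y,z):  # TCP world for cutter origin at track (x,y,z)
    return T0+A@np.array([x,y,z+.035])
def loc(p): return (np.array(p)-T0)@A-np.array([0,0,.035])
E
python3 - <<'E'
from h import *
print("pre",tcp(0,-.215,.0015))
o=bot.get_obs()
R0=R.from_quat(o["tool_rot"]);rv=(R0.inv()*RT).as_rotvec();print(rv)
s,r=plan([.49,.12,.25],R0*R.from_rotvec(rv*.55),o)
E
```

```text
pre [ 0.61585938 -0.1289148   0.10739905]
[-0.60505753 -0.10121393  0.32028429]
slide [-0.8946 -0.1214 -0.8602] rot [-0.6656 -0.1113  0.3523] t 12.15 pos [0.4315 0.338  0.035 ]
```

drive_tool(slide=[[0,0,-0.12],[0,0,-0.32],[-0.1,-0.01,-0.52],[-0.25,-0.03,-0.7],[-0.45,-0.06,-0.82],[-0.65,-0.09,-0.86],[-0.82,-0.11,-0.86],[-0.89,-0.12,-0.86]], rotation=[[0,0,0],[0,0,0],[-0.07,-0.01,0.04],[-0.2,-0.03,0.1],[-0.35,-0.06,0.18],[-0.5,-0.08,0.26],[-0.61,-0.1,0.32],[-0.66,-0.11,0.35]])

```text
clock: 13.15
eef_pos: [0.4891, 0.1187, 0.2494]
tool_rot: [0.618, 0.769, 0.121, 0.114]
ft_force: [0.8, 0.1, -1.6]
grip_width: 0.021
grasp_force: 63.2
```

```bash
python3 - <<'E'
from h import *
plan(tcp(0,-.22,.08),RT)
E
```

```text
slide [-1.0603 -0.0113  0.3541] rot [-0.5499 -0.0878  0.285 ] t 13.15 pos [0.4891 0.1187 0.2494]
```

drive_tool(slide=[[-0.1,0,0],[-0.27,0,0],[-0.45,0,0.02],[-0.62,0,0.08],[-0.8,-0.01,0.16],[-0.93,-0.01,0.25],[-1,-0.01,0.31],[-1,-0.01,0.35]], rotation=[[-0.06,-0.01,0.03],[-0.15,-0.02,0.08],[-0.25,-0.04,0.13],[-0.34,-0.06,0.18],[-0.44,-0.07,0.23],[-0.51,-0.08,0.26],[-0.55,-0.088,0.285],[-0.55,-0.088,0.285]])

```text
clock: 14.15
eef_pos: [0.5684, -0.1204, 0.1705]
tool_rot: [0.652, 0.697, 0.219, 0.204]
ft_force: [0.4, 0.5, -1.4]
grip_width: 0.0207
grasp_force: 63.2
```

```bash
python3 - <<'E'
from h import *
plan(tcp(0,-.225,.0015),RT)
E
```

```text
slide [-0.0869  0.0097  0.3139] rot [-0.0072 -0.0032 -0.0005] t 14.15 pos [ 0.5684 -0.1204  0.1705]
```

drive_tool(slide=[[-0.04,0,0],[-0.087,0.01,0.02],[-0.087,0.01,0.08],[-0.087,0.01,0.15],[-0.087,0.01,0.22],[-0.087,0.01,0.28],[-0.087,0.01,0.314],[-0.087,0.01,0.314]], rotation=[[-0.007,-0.003,0],[-0.007,-0.003,0],[-0.007,-0.003,0],[-0.007,-0.003,0],[-0.007,-0.003,0],[-0.007,-0.003,0],[-0.007,-0.003,0],[-0.007,-0.003,0]])

```text
clock: 15.15
eef_pos: [0.618, -0.1374, 0.1088]
tool_rot: [0.65, 0.697, 0.22, 0.206]
ft_force: [-0.4, 0.2, -1.9]
grip_width: 0.0211
grasp_force: 63.2
```

```bash
python3 - <<'E'
from h import *
plan(tcp(0,-.215,.0015),RT)
print("loc",loc(bot.get_obs()["eef_pos"]).round(4))
ims=[]
for n in("side","top"):
    c,P,r=grab(n);L=(P-T0)@A
    if n=="top":
        np.savez("t2.npz",im=c["image"],L=L);im=c["image"][150:230,250:340]
    else: np.savez("s2.npz",im=c["image"],L=L);im=c["image"][150:230,210:300]
    ims.append(cv2.resize(im,(395,351),interpolation=cv2.INTER_CUBIC))
    Lq=L.reshape(-1,3)
    # track lips profile in y -.14..0.05, cutter deck in y -.26..-.2
    g=Lq[(Lq[:,1]>-.13)&(Lq[:,1]<.05)&(Lq[:,2]>.009)&(Lq[:,2]<.018)&(abs(Lq[:,0])<.035)]
    print(n,"lips x",np.percentile(g[:,0],[1,99]).round(4),"z",np.median(g[:,2]).round(4))
    d=Lq[(Lq[:,1]>-.265)&(Lq[:,1]<-.185)&(Lq[:,2]>.018)&(Lq[:,2]<.036)&(abs(Lq[:,0])<.03)]
    e=d[abs(d[:,0])>.014]
    print(" deck n",len(d),"x",np.percentile(d[:,0],[1,99]).round(4),"y",np.percentile(d[:,1],[1,99]).round(4),"z",np.percentile(e[:,2],[25,50,75]).round(4))
cv2.imwrite("pics/pre.png",np.hstack(ims)[...,::-1])
E
```

```text
slide [ 0.0345 -0.0082  0.0013] rot [ 0.0039 -0.0028  0.0052] t 15.15 pos [ 0.618  -0.1374  0.1088]
loc [ 0.0021 -0.2236  0.0018]
side lips x [-0.0234  0.024 ] z 0.012
 deck n 143 x [-0.0194  0.024 ] y [-0.2374 -0.1895] z [0.0253 0.0265 0.0279]
top lips x [-0.0234  0.025 ] z 0.0139
 deck n 197 x [-0.0182  0.0255] y [-0.2566 -0.1943] z [0.0272 0.0292 0.0306]
```

View pics/pre.png

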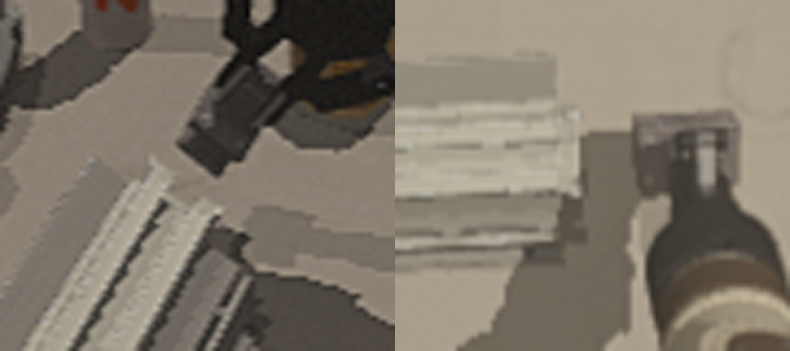

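The side crop shows the cutter above and just outside the mouth. The top crop shows it lined up, with the deck from (635,115) to (740,195). The deck sits about 2.4 mm too far upslope and about 1 mm low, so I correct that and enter.

drive_tool(slide=[[0,-0.005,-0.004],[0,-0.01,-0.004],[0.02,-0.01,-0.004],[0.05,-0.01,-0.004],[0.08,-0.01,-0.004],[0.11,-0.01,-0.004],[0.13,-0.01,-0.004],[0.134,-0.01,-0.004]], rotation=[[0.004,-0.003,0.005],[0.004,-0.003,0.005],[0.004,-0.003,0.005],[0.004,-0.003,0.005],[0.004,-0.003,0.005],[0.004,-0.003,0.005],[0.004,-0.003,0.005],[0.004,-0.003,0.005]])

```text
clock: 16.25
eef_pos: [0.613, -0.104, 0.109]
tool_rot: [0.651, 0.696, 0.22, 0.206]
ft_force: [-0.1, 0.4, -1.2]
grip_width: 0.0213
grasp_force: 63.2
```

```bash
cat >> h.py <<'E'
def rep(x,y,z):
    o=bot.get_obs();plan(tcp(x,y,z),RT,o);print("loc",loc(o["eef_pos"]).round(4),"F track",(np.array(o["ft_force"])@A).round(1),"M",(np.array(o["ft_torque"])@A).round(2))
E
python3 - <<'E'
from h import *
rep(-.0003,-.15,.0028)
E
```

```text
slide [ 0.1597 -0.001   0.0027] rot [0.0021 0.0008 0.0011] t 16.25 pos [ 0.613 -0.104  0.109]
loc [-0.     -0.1899  0.0035] F track [-0.7  0.4 -0.9] M [-0.01  0.77 -0.04]
```

drive_tool(slide=[[0.01,-0.001,0.003],[0.03,-0.001,0.003],[0.05,-0.001,0.003],[0.075,-0.001,0.003],[0.1,-0.001,0.003],[0.125,-0.001,0.003],[0.15,-0.001,0.003],[0.16,-0.001,0.003]], rotation=[[0.002,0,0],[0.002,0,0],[0.002,0,0],[0.002,0,0],[0.002,0,0],[0.002,0,0],[0.002,0,0],[0.002,0,0]])

```text
clock: 17.25
eef_pos: [0.6106, -0.0641, 0.1082]
tool_rot: [0.652, 0.696, 0.219, 0.206]
ft_force: [-0.1, -0.4, -1.9]
grip_width: 0.021
grasp_force: 63.2
```

```bash
python3 - <<'E'
from h import *
rep(-.0003,-.10,.0028)
E
```

```text
slide [ 1.998e-01  1.000e-04 -3.000e-04] rot [0.     0.0009 0.0008] t 17.25 pos [ 0.6106 -0.0641  0.1082]
loc [-0.0003 -0.1499  0.0027] F track [-1.2 -0.4 -1.5] M [-0.02  0.76 -0.02]
```

drive_tool(slide=[[0.015,0,0],[0.04,0,0],[0.07,0,0],[0.1,0,0],[0.13,0,0],[0.16,0,0],[0.19,0,0],[0.2,0,0]], rotation=[[0,0,0],[0,0,0],[0,0,0],[0,0,0],[0,0,0],[0,0,0],[0,0,0],[0,0,0]])

```text
clock: 18.25
eef_pos: [0.6073, -0.0141, 0.1082]
tool_rot: [0.651, 0.697, 0.219, 0.206]
ft_force: [-0.2, 0.6, -0.5]
grip_width: 0.0207
grasp_force: 63.2
```

```bash
python3 - <<'E'
from h import *
rep(-.0003,-.03,.0028)
ims=[]
for n in("side","top"):
    c,P,r=grab(n);im=c["image"][150:230,250:340] if n=="top" else c["image"][170:250,200:290]
    ims.append(cv2.resize(im,(395,351),interpolation=cv2.INTER_CUBIC))
    Lq=((P-T0)@A).reshape(-1,3)
    d=Lq[(Lq[:,1]>-.14)&(Lq[:,1]<-.06)&(Lq[:,2]>.021)&(Lq[:,2]<.036)&(abs(Lq[:,0])<.03)];e=d[abs(d[:,0])>.014]
    print(n,len(d),"x",np.percentile(d[:,0],[1,99]).round(4),"y",np.percentile(d[:,1],[1,99]).round(4),"z",np.percentile(e[:,2],[25,50,75]).round(4))
    s=Lq[(Lq[:,2]>.022)&(Lq[:,2]<.036)&(Lq[:,1]>0.03)&(Lq[:,1]<.13)&(abs(Lq[:,0])<.02)]
    print(" stop y",np.percentile(s[:,1],[1,3,97]).round(4))
cv2.imwrite("pics/in.png",np.hstack(ims)[...,::-1])
E
```

```text
slide [ 2.794e-01  1.000e-04 -5.000e-04] rot [0.0001 0.0008 0.0012] t 18.25 pos [ 0.6073 -0.0141  0.1082]
loc [-0.0003 -0.0998  0.0027] F track [-0.4  0.6 -0.3] M [-0.    0.76 -0.01]
side 157 x [-0.0217  0.0215] y [-0.1107 -0.0653] z [0.0265 0.028  0.0294]
 stop y [0.0705 0.0724 0.0913]
top 207 x [-0.0217  0.0224] y [-0.1331 -0.0703] z [0.0281 0.0301 0.0315]
 stop y [0.07   0.0705 0.09  ]
```

View pics/in.png

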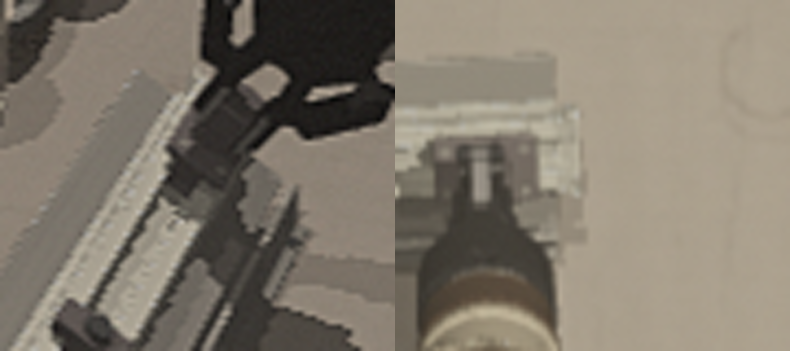

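Cutter is in the track: the side crop shows the foot under both lips and the stop ahead at (85,335). No forces felt, so slide on.

drive_tool(slide=[[0.03,0,0],[0.07,0,0],[0.11,0,0],[0.16,0,0],[0.2,0,0],[0.24,0,0],[0.27,0,0],[0.28,0,0]], rotation=[[0,0,0],[0,0,0],[0,0,0],[0,0,0],[0,0,0],[0,0,0],[0,0,0],[0,0,0]])

```text
clock: 19.35
eef_pos: [0.6028, 0.0558, 0.1082]
tool_rot: [0.651, 0.696, 0.219, 0.206]
ft_force: [-0.2, -0.3, -1.5]
grip_width: 0.0211
grasp_force: 63.2
```

drive_tool(slide=[[0.02,0,0],[0.05,0,0],[0.08,0,0],[0.11,0,0],[0.14,0,0],[0.17,0,0],[0.195,0,0],[0.21,0,0]], rotation=[[0,0,0],[0,0,0],[0,0,0],[0,0,0],[0,0,0],[0,0,0],[0,0,0],[0,0,0]])

```text
clock: 20.35
eef_pos: [0.5993, 0.108, 0.1082]
tool_rot: [0.652, 0.696, 0.219, 0.206]
ft_force: [0.3, -0.0, -0.3]
grip_width: 0.021
grasp_force: 63.2
```

```bash
python3 - <<'E'
from h import *
rep(-.0003,.037,.0028)
E
```

```text
slide [ 0.058  -0.0004 -0.0008] rot [0.0004 0.0012 0.0006] t 20.35 pos [0.5993 0.108  0.1082]
loc [-0.0002  0.0225  0.0026] F track [ 0.1 -0.1 -0.4] M [ 0.07  0.74 -0.03]
```

drive_tool(slide=[[0.006,0,0],[0.012,0,0],[0.018,0,0],[0.024,0,0],[0.03,0,0],[0.036,0,0],[0.042,0,0],[0.048,0,0]], rotation=[[0,0,0],[0,0,0],[0,0,0],[0,0,0],[0,0,0],[0,0,0],[0,0,0],[0,0,0]])

```text
clock: 21.35
eef_pos: [0.5986, 0.1196, 0.1082]
tool_rot: [0.652, 0.696, 0.219, 0.206]
ft_force: [0.9, 1.1, -0.8]
grip_width: 0.0212
grasp_force: 63.2
```

drive_tool(slide=[[0.002,0,0],[0.004,0,0],[0.006,0,0],[0.008,0,0],[0.01,0,0],[0.012,0,0],[0.012,0,0],[0.012,0,0]], rotation=[[0,0,0],[0,0,0],[0,0,0],[0,0,0],[0,0,0],[0,0,0],[0,0,0],[0,0,0]])

```text
clock: 22.35
eef_pos: [0.5983, 0.1225, 0.1081]
tool_rot: [0.652, 0.696, 0.219, 0.206]
ft_force: [-0.0, -0.8, -1.0]
grip_width: 0.0212
grasp_force: 63.2
```

Steps of 1.5 mm now, watching the force.

drive_tool(slide=[[0.001,0,0],[0.002,0,0],[0.003,0,0],[0.004,0,0],[0.005,0,0],[0.006,0,0],[0.006,0,0],[0.006,0,0]], rotation=[[0,0,0],[0,0,0],[0,0,0],[0,0,0],[0,0,0],[0,0,0],[0,0,0],[0,0,0]])

```text
clock: 23.35
eef_pos: [0.5982, 0.124, 0.1082]
tool_rot: [0.652, 0.696, 0.219, 0.206]
ft_force: [0.6, 0.5, -1.4]
grip_width: 0.0209
grasp_force: 63.2
```

```bash
python3 - <<'E'
from h import *
rep(-.0003,.0405,.0028)
E
```

```text
slide [ 0.008  -0.0003 -0.0008] rot [0.0004 0.0016 0.    ] t 23.35 pos [0.5982 0.124  0.1082]
loc [-0.0002  0.0385  0.0026] F track [-0.3  0.5 -1.5] M [-0.02  0.8  -0.06]
```

drive_tool(slide=[[0.001,0,0],[0.002,0,0],[0.003,0,0],[0.004,0,0],[0.005,0,0],[0.006,0,0],[0.006,0,0],[0.006,0,0]], rotation=[[0,0,0],[0,0,0],[0,0,0],[0,0,0],[0,0,0],[0,0,0],[0,0,0],[0,0,0]])

```text
clock: 24.35
eef_pos: [0.5982, 0.1251, 0.1082]
tool_rot: [0.652, 0.696, 0.219, 0.206]
ft_force: [-0.6, -2.0, -0.6]
grip_width: 0.0211
grasp_force: 63.3
```

```bash
python3 - <<'E'
from h import *
rep(-.0003,.0415,.0028)
E
```

```text
slide [ 0.0075 -0.0003 -0.0007] rot [ 0.0004  0.0032 -0.0004] t 24.35 pos [0.5982 0.1251 0.1082]
loc [-0.0002  0.0396  0.0026] F track [-0.9 -2.  -0.1] M [-0.51  0.7  -0.02]
```

drive_tool(slide=[[0.001,0,0],[0.002,0,0],[0.003,0,0],[0.004,0,0],[0.004,0,0],[0.004,0,0],[0.004,0,0],[0.004,0,0]], rotation=[[0,0,0],[0,0,0],[0,0,0],[0,0,0],[0,0,0],[0,0,0],[0,0,0],[0,0,0]])

```text
clock: 25.35
eef_pos: [0.5981, 0.1252, 0.1082]
tool_rot: [0.652, 0.696, 0.219, 0.207]
ft_force: [-1.2, -6.4, 1.8]
grip_width: 0.021
grasp_force: 63.5
```

```bash
python3 - <<'E'
from h import *
rep(-.0003,.0245,.0028)
E
```

```text
slide [-0.0608 -0.0003 -0.0004] rot [ 0.0006  0.0073 -0.0014] t 25.35 pos [0.5981 0.1252 0.1082]
loc [-0.0002  0.0397  0.0027] F track [-0.3 -6.3  2.4] M [-1.32  0.68  0.11]
```

drive_tool(slide=[[-0.01,0,0],[-0.02,0,0],[-0.032,0,0],[-0.044,0,0],[-0.055,0,0],[-0.062,0,0],[-0.065,0,0],[-0.065,0,0]], rotation=[[0,0,0],[0,0,0],[0,0,0],[0,0,0],[0,0,0],[0,0,0],[0,0,0],[0,0,0]])

```text
clock: 26.35
eef_pos: [0.5992, 0.1102, 0.1082]
tool_rot: [0.652, 0.696, 0.219, 0.206]
ft_force: [0.8, -0.1, -0.6]
grip_width: 0.021
grasp_force: 63.3
```

drive_tool(slide=[[0,0,0],[0,0,0],[0,0,0],[0,0,0],[0,0,0],[0,0,0],[0,0,0],[0,0,0]], rotation=[[0,0,0],[0,0,0],[0,0,0],[0,0,0],[0,0,0],[0,0,0],[0,0,0],[0,0,0]], gripper=1)

```text
clock: 27.35
eef_pos: [0.5992, 0.1103, 0.1082]
tool_rot: [0.652, 0.696, 0.219, 0.206]
ft_force: [1.1, 0.8, -0.0]
grip_width: 0.0853
grasp_force: 0.0
```

drive_tool(slide=[[0,0,-0.04],[0,0,-0.1],[0,0,-0.18],[0,0,-0.26],[0,0,-0.34],[0,0,-0.4],[0,0,-0.44],[0,0,-0.44]], rotation=[[0,0,0],[0,0,0],[0,0,0],[0,0,0],[0,0,0],[0,0,0],[0,0,0],[0,0,0]])

```text
clock: 28.35
eef_pos: [0.5363, 0.1063, 0.1997]
tool_rot: [0.651, 0.696, 0.22, 0.206]
ft_force: [0.1, -0.4, 1.2]
grip_width: 0.0854
grasp_force: 0.0
```

```bash
python3 - <<'E'
from h import *
ims=[]
for n in("side","top"):
    c,P,r=grab(n);im=c["image"][140:220,180:330] if n=="top" else c["image"][170:290,180:290]
    ims.append(cv2.resize(im,(395,351),interpolation=cv2.INTER_CUBIC))
    Lq=((P-T0)@A).reshape(-1,3)
    d=Lq[(Lq[:,1]>-.02)&(Lq[:,1]<.063)&(Lq[:,2]>.021)&(Lq[:,2]<.036)&(abs(Lq[:,0])<.03)];e=d[abs(d[:,0])>.014]
    print(n,len(d),"x",np.percentile(d[:,0],[1,99]).round(4),"y",np.percentile(d[:,1],[1,99]).round(4),"z",np.percentile(e[:,2],[25,50,75]).round(4))
    s=Lq[(Lq[:,2]>.022)&(Lq[:,2]<.036)&(Lq[:,1]>0.063)&(Lq[:,1]<.13)&(abs(Lq[:,0])<.02)]
    print(" stop y",np.percentile(s[:,1],[1,3,97]).round(4))
    if n=="top":
        q=P[(np.hypot(P[...,0]-.449,P[...,1]+.117)<.06)&(P[...,2]>.095)&(P[...,2]<.12)];print("jar",len(q),q.mean(0) if len(q) else"")
cv2.imwrite("pics/end.png",np.hstack(ims)[...,::-1])
E
```

```text
side 248 x [-0.0234  0.0204] y [-0.0074  0.0572] z [0.0244 0.0256 0.0269]
 stop y [0.0709 0.0721 0.0924]
top 235 x [-0.0211  0.0212] y [-0.0083  0.0546] z [0.0268 0.0286 0.0303]
 stop y [0.0699 0.0708 0.0897]
jar 238 [ 0.4494186  -0.11762429  0.10583754]
```

View pics/end.png

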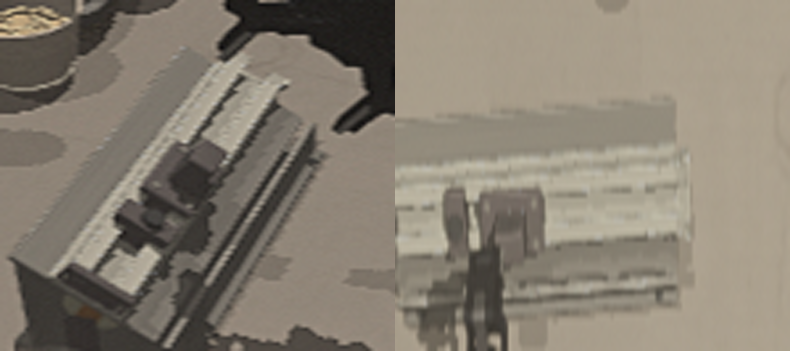

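The pictures show the cutter seated in the track, at (180,175) in the side crop and (512,220) in the top crop. It is about 15 mm short of the stop, the gripper is clear and the jar is upright. Handing in.

```bash
python3 -c "
from workcell import bot
print(bot.job_done())"
```

```text
the job is handed in; nothing more can be done
None
```

The cutter met the width stop at about 6 N, was drawn back about 15 mm and let go in the track; the spice jar stands upright on the table, and the job is handed in (no verdict was returned).

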